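Lock the last lid screw of a junction box

TASK

One corner screw of the grey junction box's lid is still open. Take the flat screwdriver from the rack, set its blade in that screw's slot, press the screw in gently against its spring and, keeping it pressed and the blade seated, give it a quarter turn clockwise so that it catches and stays locked when you let it spring back; then hang the screwdriver back upright in its empty hole in the rack. Do not lean hard on the box, and leave the other tools and the paper cup where they are.

Things in the scene. Friction and masses are not known exactly. Their poses are not given: they have to be found in the camera images.
- driver: Flat screwdriver, 132 mm long, 0.12 kg, hanging upright in the rack. Black hexagonal handle, 30 mm across flats, 70 mm tall (the only six-sided one). Origin: on the axis at the handle's foot, which rests on the rack's top; z up. Flats face +x, -x and 60 deg to either side. Below: round shaft 10 mm thick, then a flat blade 12 mm wide (along y), 2 mm thick (along x), 11 mm tall.
- blade_tip (a point): Middle of the blade's lower edge, on the screwdriver's axis, 62 mm below driver's origin; axes as the screwdriver's.
- rack: Fixed tool rack of dark sheet steel: top plate 70 x 230 mm, 3 mm thick, upper face 80 mm above the table, open below, with three 16 mm holes 75 mm apart in a row along y (the middle one at x = y = 0). Origin: under its centre on the table. Each hole holds a tool at the start; the screwdriver's own hole is where it hangs.
- box: Grey plastic junction box, 142 x 192 mm, fixed to a plywood board 200 x 270 mm, 15 to 21 mm thick. Origin: under its centre, 99 mm below the lid's top. In each lid corner (x = +-52, y = +-77 mm) a slotted screw head, 18 mm across. Three are locked: slot along x, head 3.5 mm above the lid. The one at x = -52, y = -77 is open: slot along y, head 5 mm above the lid.
- fastener_hole (a point): Centre of the open screw's 26 mm well in the lid, at the height of its head's top (98 to 104 mm above the table); axes as the box's. The screw and its seat float here up to 2.7 mm off centre along x and along y (about 6 N shifts them). Its slot crosses the whole head, 3 mm wide, 4 mm deep, and lies along the box's y when screw is 0.
- screw (a joint): Turn of the open screw in rad, growing clockwise seen from above. 0 to 0.2 at the start (open, slack); 1.3 to 1.6 locked. Turning takes about 0.04 N m. A rib stops it at about 0.25 unless the screw is pressed in 4 mm; let go past 1.3, it springs up into its locked seat and cannot turn back.
- press (a joint): How far the open screw is pressed down into the lid against its spring, in m: 0 fully up, 0.0015 when locked and let go, 0.0055 at the rigid bottom stop. The spring pushes back with 4 N at first and 1.2 N more per mm: 9 N at 4 mm, 11 N at the stop.
- nut_driver: Nut driver hanging in the rack: slim round black handle 20 mm thick, 85 mm tall, round socket tip. Origin at the handle's foot, z up.
- awl: Awl hanging in the rack: pear-shaped pale wooden handle up to 32 mm thick, 52 mm tall, thin pointed shaft. Origin at the handle's foot, z up.
- cup: White paper coffee cup, empty, 95 mm tall, 80 mm across the rim, standing on the table. Origin under its centre.
Mind the look-alikes: they are no part of the job. Leave any purple look-alike of the driver alone.

How it is judged:
On the way, in this order (a step that is already met when the one before it is completed fails the run):
1. the screwdriver's blade is down in the open screw's slot and presses it in (value of joint press above 0.003 m and value of joint screw below 0.8 rad and z of blade_tip in the frame of fastener_hole below -0.0066 m and horizontal distance between blade_tip and fastener_hole below 0.007 m), for 0.1 s.
2. the screw is turned clockwise to its locked position with the blade still in its slot (value of joint screw above 1.25 rad and z of blade_tip in the frame of fastener_hole below -0.003 m and horizontal distance between blade_tip and fastener_hole below 0.007 m), for 0.1 s.
At the end, for the whole second after the job is handed in: The screw is turned clockwise beyond 1.25 rad and has sprung back to within 2.6 mm of its highest position; the screwdriver hangs at rest in its rack hole, handle foot on the rack's top (-3 to +4 mm), within 8 mm of the row of holes, tilted less than 0.12 rad (value of joint screw above 1.25 rad and value of joint press below 0.0026 m and z of driver in the frame of rack between 0.077 and 0.084 m and x of driver in the frame of rack between -0.008 and 0.008 m and angle between driver's own z axis and vertical below 0.12 rad and linear speed of driver below 0.02 m/s); the robot touches nothing.
It fails at once if the screwdriver pushes the box or its screws with more than 25 N (contact force between driver and box above 25 N).
It fails at once if the gripper or arm pushes the box with more than 25 N (contact force between any of the fingers, the arm and box above 25 N).
It fails at once if another tool of the rack is moved more than 20 mm (distance of any of nut_driver, awl from where it was at the start of the episode above 0.02 m).
It fails at once if the paper cup is moved more than 20 mm (distance of cup from where it was at the start of the episode above 0.02 m).
It also fails if it takes over 72 s, if anything falls off the work surface, if the arm or the gripper's body presses on something with over 40 N, if the wrist force passes 120 N, or if a joint passes its speed limit or range.

ROBOT

A 7-joint arm with a two-finger parallel gripper is mounted at the origin on the work surface. World frame = base frame: x ahead of the robot, y to its left, z up, the work surface at z = 0. Lengths are in m, angles in rad, forces in N, time in s.
With the tool pointing down it reaches from about 0.425 to 0.925 m from the base axis. Payload 6.8 kg.
Tool frame: the origin (TCP) lies between the finger pads; the fingertips stand 17 mm ahead of it and the grasp point (between the pads) lies 2 mm behind it; z points along the fingers, y is the direction in which the jaws open and shut (so a half turn about z gives the same grasp; the last joint's range is limited). The gripper opens to 85 mm and grips with 20 to 120 N. Pads are 22 mm wide; open, the fingers measure 114 mm over their backs; the gripper's body (76 mm by 85 mm) begins 54 mm behind the grasp point. The pads swing forward as they close: fully open they stand 13 mm farther back than shut.
Start: joints at [-1.423, 0.477, 0.022, 1.555, -0.011, 1.109, -0.083], TCP at [0.171, 0.653, 0.248] pointing down, gripper open.
Joint ranges: [-2.96, 2.96], [-0.34, 2.1], [-1.41, 1.46], [0.24, 2.44], [-1.37, 4.51], [0.17, 1.92], [-2.96, 2.96]. Speed limits (rad/s): [2.39, 2.39, 3.14, 3.14, 3.14, 3.14, 3.14].

INTERFACE

Orientations are given as a unit quaternion [w, x, y, z].
In Python, from station import bot gives the robot as it stands. The module is installed in compiled form; this text tells all that it offers.
- The arm moves only by the tool carry_out, never from a script. Its argument "moves" is a list of rows, each a list of 3 entries, a list of its own where there are three numbers: the turn, a rotation vector about the tool's x, y, z in degrees, then the shift along the tool's x, y, z in cm, then the finger opening in cm, from 0 to 8.54. A call has 1 to 5 rows; each row is the pose to reach, as a shift and turn from the pose commanded when the call began, along the tool's axes at that moment; what a row does not reach only later rows make up. A row lasts 1/8 s, in which the tool goes at most 62.5 mm and 10.7 degrees, less where a joint would pass 70% of its speed; a pose out of reach is approached as far as the arm can. A call with a gripper value outside its range is refused whole. The fingers move at their own pace and stop on an object; "newtons" is the grip in N (left out, the last holds). Time passes only in rows, so rows that repeat a pose let the fingers close. It gives the time, the measured TCP pose, the force and the opening at its end, in the units of the state.
- bot.get_obs(): the state, without advancing time (a new reading comes with each control period).
- bot.read_camera(name): name is "scene" or "top" or "wrist"; returns the picture (400x640x3 uint8, red, green, blue); there is no depth.
- bot.camera_info(name): a dict with "vertical_fov" (degrees; the focal length in pixels is half the picture's height over the tangent of half this angle, whatever the lens; pixels are square), "cx", "cy" (the principal point, pixels), "position" and "attitude" of the camera in the world. Camera axes: x right, y up, looking along -z (the intrinsics and any distortion apply to the point x, -y, -z); pixel columns grow to the right and rows downward; lengths in m; the calibration is good to about 2 mm. A picture is of the moment at which its call begins: read the wrist's pose just before it. camera_info takes no time and is no camera call; for the wrist camera it gives the pose at the moment of the call.
- bot.hand_in(): hands the job in, once; it reports no verdict.
Trained networks look in the newest picture that a camera, given by its name, has taken for a name from the list of things; names that differ only in an ending like _2 or _b are one class to them, and where a whole thing is asked for, a point or a joint stands for the part that bears it (a point fixed in the world has none). Each returns a list of dicts, best first, with "score" (0 to 1); they miss things now and then, are a little off and sometimes report something else, mostly with a low value. They report only what shows in the picture. A call takes as long as a camera call. They do not tell look-alikes from the thing itself.
- bot.silhouettes(label, camera): "region" (400x640 bool, what is visible of it) and "location" ([column, row] in pixels, amid what is visible of it).
The state is a dict: "t": time; "q": joint angles; "joint_vel": joint speeds; "joint_torque": joint torques, N m; "eef_pos": TCP position; "tool_rot": TCP orientation; "contact_force": force on the tool from outside, world axes, zero at the start; "torque": the same for the moment, N m; "gripper_width": opening from 0.0 (shut) to 1.0 (fully open).
Only numpy, scipy, OpenCV 4.12 (cv2) and the standard library are available. Lean on these libraries where they do the work, as an engineer would, in place of code of your own. Each camera call takes 0.05 s, during which the arm holds its last target. There are 200 camera calls.

## Working session

There is one attempt and no reset: what is moved stays moved. The work goes in short steps, Python scripts to look and compute and a tool call to move; the robot and the scene stay as the last step left them, time stands still between calls to the robot, and variables do not carry over. Pictures are saved under pics/ and viewed, about 8 in all and at most 12, crops included, and the job is handed in when it is done.

Besides the shell and the picture viewer there is one more tool, called in YAML: its name, and indented under it one key for each argument. carry_out: Moves the arm, as the interface text tells. Its arguments: {"type":"object","properties":{"moves":{"type":"array"},"newtons":{"type":"number"}},"required":["moves"]}

```bash
mkdir -p pics
cat > h.py <<'E'
import numpy as np, cv2
from station import bot
from scipy.spatial.transform import Rotation as R
def rot(a):
    a=np.array(a,float)
    return a if a.shape==(3,3) else R.from_quat(a[[1,2,3,0]]).as_matrix()
def snap(c,f=None):
    i=bot.camera_info(c); im=bot.read_camera(c)
    if f: cv2.imwrite('pics/'+f,im[:,:,::-1])
    return im,i
def foc(i): return 200/np.tan(np.radians(i['vertical_fov'])/2)
def ray(i,u,v):
    f=foc(i); d=np.array([(u-i['cx'])/f,-(v-i['cy'])/f,-1]); return rot(i['attitude'])@d
def atz(i,u,v,z):
    d=ray(i,u,v); p=np.array(i['position']); return p+d*(z-p[2])/d[2]
def proj(i,P):
    c=rot(i['attitude']).T@(np.array(P)-np.array(i['position'])); f=foc(i)
    return i['cx']-f*c[0]/c[2], i['cy']+f*c[1]/c[2]
E
python3 - <<'E'
from h import *
ims=[]
for c in ['scene','top']:
    im,i=snap(c,c+'0.png'); print(c,i); 
    for l in ['driver','rack','box','nut_driver','awl','cup','fastener_hole','screw']:
        try: print(l,[(round(s['score'],2),np.round(s['location']).tolist(),int(s['region'].sum())) for s in bot.silhouettes(l,c)])
        except Exception as e: print(l,e)
print(bot.get_obs())
im,i=snap('wrist','wrist0.png');print(i)
E
```

```text
scene {'vertical_fov': 42.07021056138914, 'cx': 322.8065527075775, 'cy': 200.03954490309147, 'position': array([1.10244406, 0.62816389, 0.66056237]), 'attitude': array([0.28028883, 0.14523968, 0.43985327, 0.84075722])}
driver [(0.83, [357.0, 137.0], 447), (0.78, [334.0, 192.0], 745), (0.74, [334.0, 147.0], 435), (0.68, [391.0, 158.0], 659), (0.54, [239.0, 225.0], 2099)]
rack [(0.9, [317.0, 162.0], 2650)]
box [(0.88, [449.0, 286.0], 17159)]
nut_driver [(0.89, [284.0, 130.0], 324)]
awl [(0.77, [305.0, 139.0], 240)]
cup [(0.77, [236.0, 227.0], 2181)]
fastener_hole [(0.77, [446.0, 288.0], 17296)]
screw [(0.48, [416.0, 222.0], 91)]
top {'vertical_fov': 50.64305071603938, 'cx': 315.44288460357905, 'cy': 203.8873780229969, 'position': array([ 0.54479016, -0.06227733,  0.94836519]), 'attitude': array([-0.69678287, -0.03274972,  0.02424494,  0.71612379])}
driver [(0.8, [360.0, 258.0], 280), (0.73, [294.0, 208.0], 538), (0.65, [316.0, 312.0], 374), (0.58, [376.0, 310.0], 320), (0.3, [388.0, 250.0], 3679)]
rack [(0.57, [390.0, 248.0], 3654)]
box [(0.92, [190.0, 241.0], 11288)]
nut_driver [(0.69
[... 386 characters left out ...]
     0.00089841, -0.00223154]), 'joint_torque': array([-5.33659786e-04, -5.96291757e+01,  1.60575338e+00, -2.81540269e+01,
        1.24138754e-02,  1.38467469e-03,  2.27923536e-06]), 'eef_pos': array([0.17079068, 0.65307715, 0.24832075]), 'tool_rot': array([8.94829789e-06, 1.27555020e-01, 9.91831496e-01, 2.49372143e-05]), 'contact_force': array([ 0.87917088, -0.85454315,  0.20722898]), 'torque': array([ 0.02242033,  0.00315691, -0.01216139]), 'gripper_width': 1.0000850856706844}
{'vertical_fov': 71.90378846687861, 'cx': 312.7508987549438, 'cy': 197.04098279309844, 'position': array([0.10709524, 0.66949761, 0.37389231]), 'attitude': array([ 0.78453306, -0.10308285, -0.07964554,  0.60624945])}
```

View pics/top0.png

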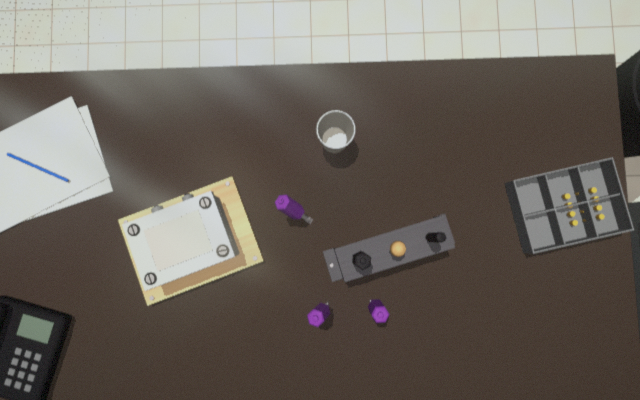

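View pics/scene0.png

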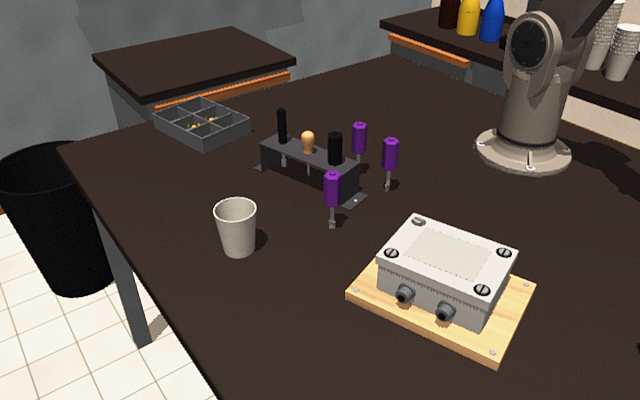

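Top view: black hex driver at (361,260) at the left end of the rack, awl (398,249), nut driver (435,237), cup (336,130). The purple look-alikes are at (290,205), (316,316) and (380,313). The box screws are at (206,203), (134,230), (223,251) and (151,279). I'll zoom in to find the open one.

Run:
```python
from h import *
t=cv2.imread('pics/top0.png'); s=cv2.imread('pics/scene0.png')
a=cv2.resize(t[180:300,110:240],None,fx=4,fy=4,interpolation=cv2.INTER_CUBIC)
b=cv2.resize(t[225:285,320:460],(520,223),interpolation=cv2.INTER_CUBIC)
d=cv2.resize(s[205:305,370:525],None,fx=1.8,fy=1.8)
c=np.zeros((600,800,3),np.uint8); c[:480,:520]=a; 
c[:180,521:521+279]=d[:180,:279]; c[200:200+111,530:790]=cv2.resize(b,(260,111))
cv2.imwrite('pics/crop1.png',c)
i=bot.camera_info('top')
P={n:atz(i,u,v,z) for n,u,v,z in [('s1',206,203,.102),('s2',134,230,.102),('s3',223,251,.102),('s4',151,279,.102),('drv',361,260,.15),('awl',398,249,.132),('nut',435,237,.165)]}
for n,p in P.items(): print(n,p.round(4))
for a,b in [('s1','s2'),('s1','s3'),('s2','s4'),('drv','awl'),('awl','nut')]:
    d=P[b]-P[a];print(a,b,np.hypot(d[0],d[1]).round(4),np.degrees(np.arctan2(d[1],d[0])).round(1))
```

```text
s1 [0.6213 0.1675 0.102 ]
s2 [0.5708 0.3131 0.102 ]
s3 [0.5241 0.1341 0.102 ]
s4 [0.4725 0.2783 0.102 ]
drv [ 0.5017 -0.136   0.15  ]
awl [ 0.5198 -0.2092  0.132 ]
nut [ 0.5409 -0.2721  0.165 ]
s1 s2 0.154 109.1
s1 s3 0.1028 -161.0
s2 s4 0.1043 -160.5
drv awl 0.0754 -76.1
awl nut 0.0664 -71.4
```

View pics/crop1.png

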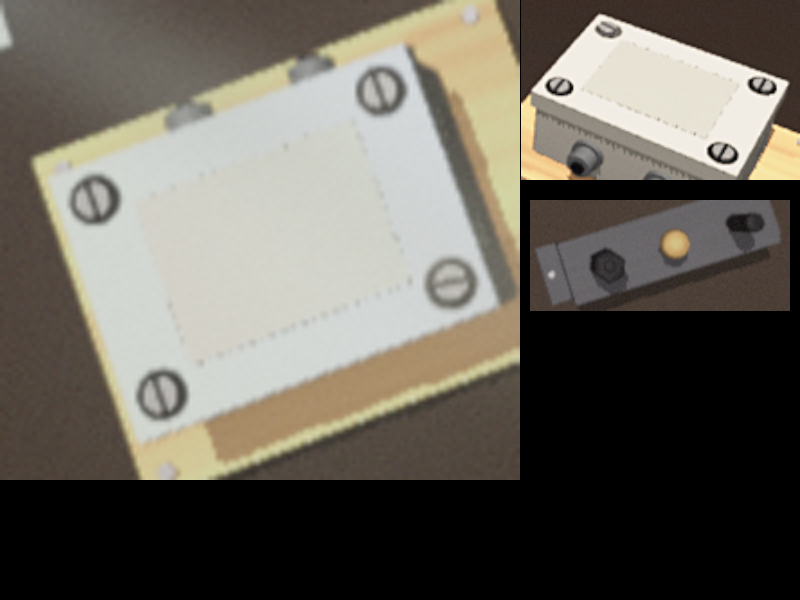

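The open screw is the one at top pixel (223,251), about (0.524, 0.134) in the world, with box yaw about 19°. Its slot is nearly horizontal in the crop. Next I plan the approach to the driver.

```bash
cat >> h.py <<'E'
def go(p,yaw,o=None):
    """row (turn about z deg, shift cm) to reach world TCP p with tool-y heading yaw (deg), tool down"""
    o=o or bot.get_obs(); T=rot(o['tool_rot']); 
    y=np.radians(yaw); G=np.column_stack([[-np.sin(y),np.cos(y),0],[np.cos(y),np.sin(y),0],[0,0,-1]])
    rv=R.from_matrix(T.T@G).as_rotvec(degrees=True)
    print('turn',rv.round(2),'shift cm',(T.T@(np.array(p)-o['eef_pos'])*100).round(2))
E
python3 - <<'E'
from h import *
o=bot.get_obs();i=bot.camera_info('wrist');T=rot(o['tool_rot'])
print('cam pos tool',T.T@(np.array(i['position'])-o['eef_pos']),'look tool',T.T@-rot(i['attitude'])[:,2], 'up',T.T@rot(i['attitude'])[:,1])
for p,y in [((.46,.36,.28),55),((.5,.1,.28),25),((.50,-.136,.26),14)]: go(p,y)
E
```

```text
cam pos tool [ 0.06577729 -0.00020783 -0.1255668 ] look tool [-2.58309288e-01  1.50939920e-04  9.66062259e-01] up [ 9.66061941e-01 -7.86957230e-04  2.58309326e-01]
turn [ 0.   -0.   20.34] shift cm [-35.4  -21.04  -3.17]
turn [ 0.   -0.   50.34] shift cm [-45.84 -45.18  -3.17]
turn [ 0.   -0.   61.34] shift cm [-51.81 -68.01  -1.17]
```

carry_out:
  moves:
    - [[0, 0, 20], [-35.4, -21, -3.2], 8.5]
    - [[0, 0, 20], [-35.4, -21, -3.2], 8.5]
    - [[0, 0, 20], [-35.4, -21, -3.2], 8.5]
    - [[0, 0, 20], [-35.4, -21, -3.2], 8.5]
    - [[0, 0, 20], [-35.4, -21, -3.2], 8.5]

```text
t: 1.58
eef_pos: [0.3911, 0.43, 0.273]
tool_rot: [0.0, 0.298, 0.955, 0.0]
contact_force: [1.1, 0.7, -0.3]
gripper_width: 0.996
```

Run:
```python
from h import *
o=bot.get_obs();print(o['eef_pos'],o['t'])
for p,y in [((.5,.1,.28),25),((.50,-.136,.26),14)]: go(p,y)
```

```text
[0.39105124 0.42996901 0.27299257] 1.575
turn [ 4.000e-02 -2.000e-02  3.035e+01] shift cm [-27.72 -20.95  -0.72]
turn [ 4.000e-02 -2.000e-02  4.135e+01] shift cm [-41.14 -40.37   1.27]
```

carry_out:
  moves:
    - [[0, 0, 30], [-27.7, -21, -0.7], 8.5]
    - [[0, 0, 30], [-27.7, -21, -0.7], 8.5]
    - [[0, 0, 30], [-27.7, -21, -0.7], 8.5]
    - [[0, 0, 30], [-27.7, -21, -0.7], 8.5]
    - [[0, 0, 30], [-27.7, -21, -0.7], 8.5]

```text
t: 2.2
eef_pos: [0.4877, 0.1328, 0.2793]
tool_rot: [0.0, 0.535, 0.845, 0.001]
contact_force: [1.2, 0.7, -0.7]
gripper_width: 0.993
```

carry_out:
  moves:
    - [[0, 0, 2], [-3.5, -2.5, 0], 8.5]
    - [[0, 0, 2], [-3.5, -2.5, 0], 8.5]
    - [[0, 0, 2], [-3.5, -2.5, 0], 8.5]

```text
t: 2.58
eef_pos: [0.4797, 0.0931, 0.279]
tool_rot: [-0.0, 0.549, 0.836, 0.0]
contact_force: [-0.0, 0.6, -0.4]
gripper_width: 0.999
```

Run:
```python
from h import *
im,i=snap('wrist','w1.png')
o=bot.get_obs();print(o['eef_pos'],o['t'],o['q'].round(2),proj(i,[.524,.134,.102]),i['position'])
np.save('w1.npy',i,allow_pickle=True)
u,v=map(int,proj(i,[.524,.134,.102]))
u0,v0=max(0,u-100),max(0,v-75);c=im[v0:v0+150,u0:u0+200]
cv2.imwrite('pics/w1c.png',cv2.resize(c[:,:,::-1],None,fx=4,fy=4,interpolation=cv2.INTER_CUBIC));print(u0,v0)
go((.50,-.136,.26),14)
```

```text
[0.47973303 0.09371676 0.27894617] 2.625 [-0.74  0.13  0.47  1.98 -0.07  1.05  0.17] (np.float64(364.69947196689054), np.float64(166.1164526737936)) [0.4533236  0.15302096 0.40462541]
264 91
turn [ 0.03 -0.03  9.46] shift cm [-21.88  -7.29   1.88]
```

View pics/w1c.png

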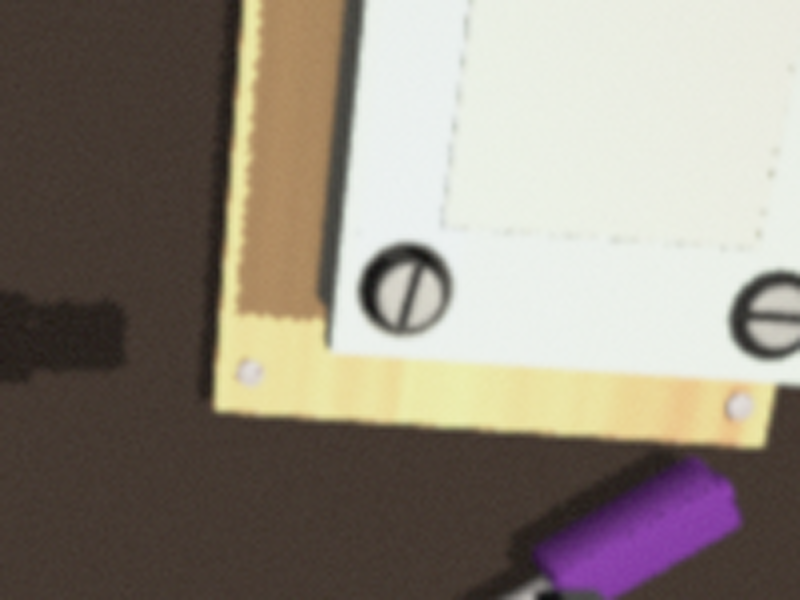

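Run:
```python
from h import *
i=np.load('w1.npy',allow_pickle=True).item()
W=lambda u,v:atz(i,264+u/4,91+v/4,.102)
a,b=W(420,262),W(403,328);print('well',W(405,289),'head',W(412,289),'slot',np.degrees(np.arctan2(*(a-b)[1::-1])))
c=W(785,316);d=c-W(407,289);print('s1',c,np.hypot(*d[:2]),np.degrees(np.arctan2(d[1],d[0])))
```

```text
well [0.52315372 0.13708655 0.102     ] head [0.52491965 0.13785226 0.102     ] slot 101.80350499666622
s1 [0.62294451 0.17219401 0.102     ] 0.10523771931436372 19.361218982773984
```

carry_out:
  moves:
    - [[0, 0, 9.5], [-21.9, -7.3, 1.9], 8.5]
    - [[0, 0, 9.5], [-21.9, -7.3, 1.9], 8.5]
    - [[0, 0, 9.5], [-21.9, -7.3, 1.9], 8.5]
    - [[0, 0, 9.5], [-21.9, -7.3, 1.9], 8.5]
    - [[0, 0, 9.5], [-21.9, -7.3, 1.9], 8.5]

```text
t: 3.25
eef_pos: [0.4996, -0.1402, 0.2596]
tool_rot: [0.0, 0.618, 0.786, -0.001]
contact_force: [0.3, 0.7, 0.4]
gripper_width: 0.991
```

carry_out:
  moves:
    - [[0, 0, 0], [0, 0, 0], 8.5]
    - [[0, 0, 0], [0, 0, 0], 8.5]

```text
t: 3.5
eef_pos: [0.4999, -0.1355, 0.2597]
tool_rot: [-0.0, 0.615, 0.788, 0.0]
contact_force: [0.1, 0.8, -0.2]
gripper_width: 0.994
```

Run:
```python
from h import *
im,i=snap('wrist','w2.png')
np.save('w2.npy',i,allow_pickle=True)
o=bot.get_obs();print(o['eef_pos'],o['t'],i['position'])
u,v=proj(i,[.5017,-.136,.15]);print(u,v)
u0,v0=int(max(0,u-100)),int(max(0,v-75));c=im[v0:v0+150,u0:u0+200].astype(float)*2.5
cv2.imwrite('pics/w2c.png',cv2.resize(np.clip(c,0,255).astype(np.uint8)[:,:,::-1],None,fx=4,fy=4,interpolation=cv2.INTER_CUBIC));print(u0,v0)
```

```text
[ 0.49981698 -0.13579069  0.25977176] 3.55 [ 0.48367294 -0.07221759  0.38531366]
315.17485604370927 200.69208626381237
215 125
```

View pics/w2c.png

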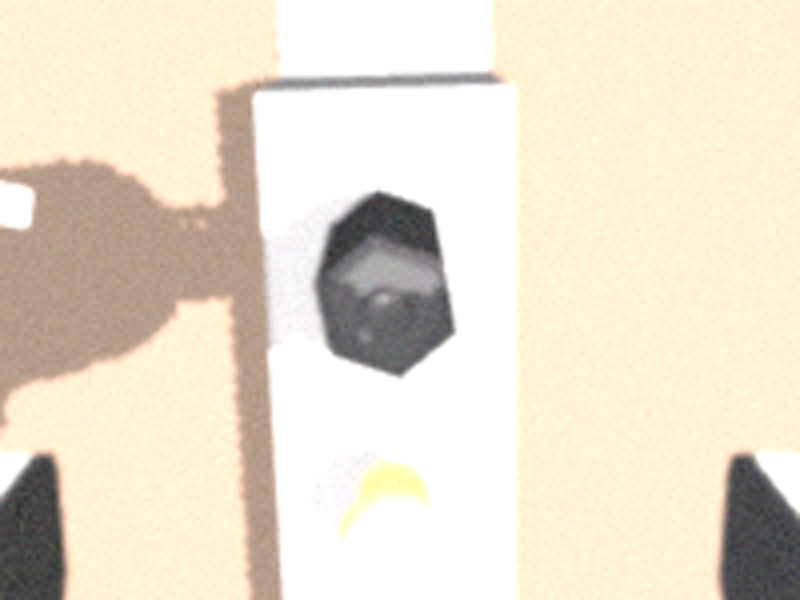

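Run:
```python
from h import *
i=np.load('w2.npy',allow_pickle=True).item()
V=np.array([atz(i,215+u/4,125+v/4,.15)[:2] for u,v in [(318,285),(332,355),(400,376),(455,332),(441,262),(375,238)]])
c=V.mean(0);print(c,np.linalg.norm(V-c,axis=1).round(4))
a=np.degrees(np.arctan2(*(V-c).T[::-1]));print(a.round(1));z=np.exp(1j*np.radians(a*6)).mean();print('vertex phase mod60',np.degrees(np.angle(z))/6)
E=[atz(i,215+u/4,125+v/4,.08)[:2] for u,v in [(255,90),(515,85),(282,600),(517,600)]]
for p,q in [(0,1),(0,2),(1,3)]: d=E[q]-E[p];print(np.linalg.norm(d).round(4),np.degrees(np.arctan2(d[1],d[0])).round(1))
print(E,(E[0]+E[1])/2)
go((*c,.115),0)
print(bot.get_obs()['q'].round(2))
```

```text
[ 0.49904511 -0.1380555 ] [0.0161 0.0164 0.0161 0.0161 0.016  0.0162]
[ 174.5 -124.6  -65.3   -5.5   55.9  113.2]
vertex phase mod60 -5.303553607397249
0.0711 15.2
0.1562 -74.7
0.1575 -74.0
[array([ 0.45357349, -0.10611449]), array([ 0.52214312, -0.08749257]), array([ 0.49491088, -0.25671333]), array([ 0.56553927, -0.23893078])] [ 0.4878583  -0.09680353]
turn [ 0.   -0.03 14.03] shift cm [-0.21 -0.13 14.48]
[-0.4   0.23  0.65  1.95 -0.16  1.02  0.56]
```

The driver axis is at (0.499, -0.138), with flats at 24.7° mod 60°. I'll align the jaws to a flat pair, descend and grip.

carry_out:
  moves:
    - [[0, 0, -10.7], [-0.2, -0.15, 3], 6]
    - [[0, 0, -10.7], [-0.2, -0.15, 7.5], 6]
    - [[0, 0, -10.7], [-0.2, -0.15, 11], 6]
    - [[0, 0, -10.7], [-0.2, -0.15, 14.6], 6]
    - [[0, 0, -10.7], [-0.2, -0.15, 14.6], 6]

```text
t: 4.18
eef_pos: [0.4968, -0.1386, 0.1119]
tool_rot: [-0.002, 0.54, 0.842, -0.001]
contact_force: [0.4, 0.7, -0.0]
gripper_width: 0.705
```

carry_out:
  moves:
    - [[0, 0, 0], [0, 0, 0], 2]
    - [[0, 0, 0], [0, 0, 0], 2]
    - [[0, 0, 0], [0, 0, 0], 2]
    - [[0, 0, 0], [0, 0, 0], 2]
    - [[0, 0, 0], [0, 0, 0], 2]
  newtons: 60

```text
t: 4.8
eef_pos: [0.4997, -0.14, 0.1155]
tool_rot: [0.001, 0.541, 0.841, 0.001]
contact_force: [-0.2, 0.6, 7.3]
gripper_width: 0.345
```

Run:
```python
from h import *
o=bot.get_obs();print(o['eef_pos'],o['tool_rot'],o['gripper_width'],o['contact_force'],o['torque'],o['joint_vel'].round(2),o['t'])
i=np.load('w2.npy',allow_pickle=True).item()
```

```text
[ 0.49967581 -0.14002049  0.11546023] [0.00118073 0.54060301 0.84127643 0.00098219] 0.34462711295221754 [-0.19372513  0.60027656  7.31309728] [ 0.20216662  0.23677204 -0.01144294] [ 0.  0. -0. -0. -0. -0. -0.] 4.8
```

carry_out:
  moves:
    - [[0, 0, 0], [0, 0, -3], 2]
    - [[0, 0, 0], [0, 0, -7], 2]
    - [[0, 0, 0], [0, 0, -11], 2]
    - [[0, 0, 0], [0, 0, -15], 2]
    - [[0, 0, 0], [0, 0, -15], 2]

```text
t: 5.42
eef_pos: [0.5002, -0.1406, 0.2673]
tool_rot: [0.003, 0.541, 0.841, 0.002]
contact_force: [0.7, -0.1, -2.2]
gripper_width: 0.344
```

Run:
```python
from h import *
o=bot.get_obs();print(o['eef_pos'],o['tool_rot'],o['gripper_width'],o['contact_force'],o['t'])
im,i=snap('scene'); np.save('s3.npy',i,allow_pickle=True)
p=o['eef_pos'];u,v=proj(i,p-[0,0,.07]);u0,v0=int(u-40),int(v-50)
print(u0,v0,proj(i,p-[0,0,.095]))
c=np.clip(im[v0:v0+100,u0:u0+80].astype(float)*1.5,0,255).astype(np.uint8)[:,:,::-1]
cv2.imwrite('pics/s3.png',cv2.resize(c,None,fx=6,fy=6,interpolation=cv2.INTER_CUBIC))
```

```text
[ 0.50018004 -0.14061751  0.26725791] [0.0029111  0.54073241 0.84118707 0.00207474] 0.3435115712333156 [ 0.72751652 -0.0722402  -2.17485887] 5.425
293 63 (np.float64(333.7879566607463), np.float64(124.7031730878358))
```

View pics/s3.png

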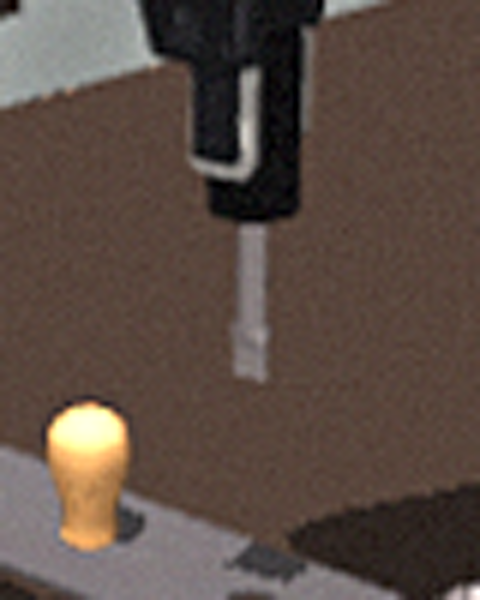

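Run:
```python
from h import *
o=bot.get_obs();i=np.load('s3.npy',allow_pickle=True).item();T=rot(o['tool_rot']);p=o['eef_pos']
tip=p+T@[0,0,.0975];print('tip',tip,proj(i,tip),'seen 334.7 126.3, tilt',T[:2,2])
for a in [114.5,174.5,54.5]:
    d=np.array([np.cos(np.radians(a)),np.sin(np.radians(a)),0])*.006
    print(a,[((np.array(proj(i,tip+s*d))-[293,63])*6).round(1) for s in(-1,1)])
go((.524,.1375,.26),-3)
go((.524,.1375,.26),11.8)
```

```text
tip [ 0.49939102 -0.14001089  0.16778315] (np.float64(334.2451555709446), np.float64(126.64711660185873)) seen 334.7 126.3, tilt [0.00360282 0.00061718]
114.5 [array([232.2, 378.1]), array([262.8, 385.6])]
174.5 [array([232.8, 386. ]), array([262. , 377.8])]
54.5 [array([246.8, 374.1]), array([248.2, 389.8])]
turn [ 0.21  0.   27.55] shift cm [24.21 13.8   0.55]
turn [ 0.21  0.03 12.75] shift cm [24.21 13.8   0.55]
```

Blade lies along the tool x axis (114.5°): its lower edge slopes as that case predicts, and the tip matches to half a pixel. Carrying it over the screw.

carry_out:
  moves:
    - [[0, 0, 12.7], [24.2, 13.8, 0], 2]
    - [[0, 0, 12.7], [24.2, 13.8, 0], 2]
    - [[0, 0, 12.7], [24.2, 13.8, 0], 2]
    - [[0, 0, 12.7], [24.2, 13.8, 0], 2]
    - [[0, 0, 12.7], [24.2, 13.8, 0], 2]

```text
t: 6.1
eef_pos: [0.5222, 0.1412, 0.2623]
tool_rot: [-0.001, 0.629, 0.778, -0.001]
contact_force: [1.0, -0.7, -1.4]
gripper_width: 0.343
```

carry_out:
  moves:
    - [[0, 0, 0], [0, 0, 2], 2]
    - [[0, 0, 0], [0, 0, 4], 2]
    - [[0, 0, 0], [0, 0, 4], 2]
    - [[0, 0, 0], [0, 0, 4], 2]

```text
t: 6.6
eef_pos: [0.5234, 0.1372, 0.2238]
tool_rot: [-0.0, 0.631, 0.776, -0.0]
contact_force: [1.3, -0.3, -0.9]
gripper_width: 0.342
```

Run:
```python
from h import *
o=bot.get_obs();T=rot(o['tool_rot']);p=o['eef_pos'];tip=p+T@[0,0,.0975]
im,i=snap('wrist','w4.png');np.save('w4.npy',i,allow_pickle=True)
print(p,'tip',tip,proj(i,tip),'tilt',T[:2,2],o['contact_force'],o['torque'],o['t'])
u,v=proj(i,tip);u0,v0=int(u-50),int(v-45)
c=im[v0:v0+80,u0:u0+100,::-1];print(u0,v0)
cv2.imwrite('pics/w4c.png',cv2.resize(c,None,fx=7,fy=7,interpolation=cv2.INTER_CUBIC))
go((.5249,.1379,.245),11.8)
```

```text
[0.52338558 0.13720315 0.22383498] tip [0.52334843 0.13717667 0.12633499] (np.float64(313.3361443171132), np.float64(203.49189794678512)) tilt [-0.000381   -0.00027164] [ 1.29034496 -0.27882312 -0.94520291] [ 0.01953265 -0.03871382  0.0304538 ] 6.6
263 158
turn [ 0.03 -0.01  0.02] shift cm [ 0.04  0.13 -2.08]
```

View pics/w4c.png

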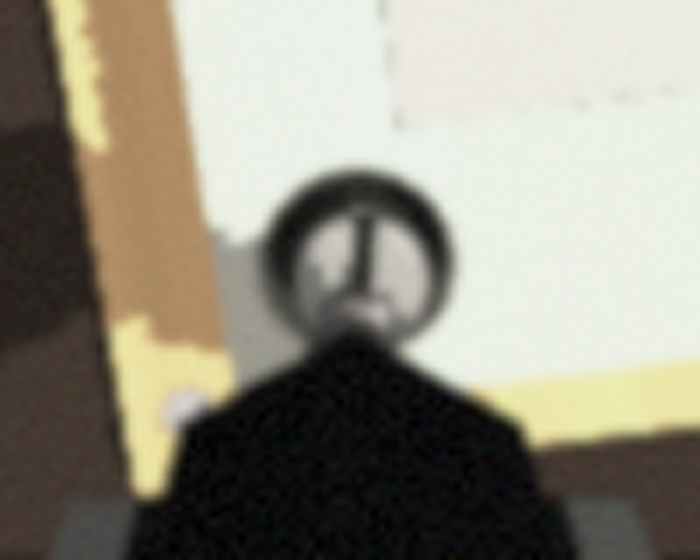

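Run:
```python
from h import *
i=np.load('w4.npy',allow_pickle=True).item();o=bot.get_obs();T=rot(o['tool_rot'])
W=lambda u,v,z=.102:T.T@(atz(i,263+u/7,158+v/7,z)-o['eef_pos'])*1000
for n,u,v in [('slot top',368,215),('slot low',363,288),('head L',294,260),('head R',434,260),('well L',270,260),('well R',455,260),('head top',362,200),('well top',360,170)]: print(n,W(u,v).round(2))
print('shaft end', W(360,310,.126).round(2))
# slot line fit by dark ridge
im=cv2.imread('pics/w4.png',0).astype(float)
for v in range(189,200):
    r=im[v,308:323]; print(v,r.astype(int), end=' '); w=np.clip(r[3:11].max()-r[3:11],0,None)**2; print((w*(np.arange(311,319))).sum()/w.sum())
```

```text
slot top [  7.     1.61 122.25]
slot low [ -2.97   0.98 122.25]
head L [  0.86  -8.17 122.24]
head R [  0.89  10.37 122.25]
well L [  0.86 -11.35 122.24]
well R [  0.89  13.16 122.26]
head top [  9.02   0.82 122.25]
well top [ 13.04   0.54 122.25]
shaft end [ 0.91  0.48 98.25]
189 [ 54  82 110 131 132 102  68  61  89 119 120 103  80  51  27] 314.7310655737705
190 [ 96 135 160 171 167 124  71  60 107 154 169 157 127  87  51] 314.66200103680666
191 [138 173 192 194 183 131  74  67 120 172 192 194 173 134  86] 314.59970923785824
192 [167 190 197 199 182 129  73  68 128 176 194 205 201 174 126] 314.535177198147
193 [180 193 196 196 182 127  68  75 135 176 194 201 205 195 160] 314.452439723739
194 [179 191 193 191 175 121  65  72 134 176 193 197 202 201 182] 314.41248418388864
195 [168 184 192 183 157 105  62  73 137 178 194 194 197 200 188] 314.24199106289325
196 [140 175 187 171 129  86  55  76 137 179 190 193 195 196 189] 313.9925788497217
197 [130 167 180 162 118  77  51  77 140 178 191 195 194 195 192] 313.86297953495193
198 [126 147 155 137  99  70  55  82 146 177 188 192 195 195 192] 313.59385406109743
199 [116 120 116  98  77  68  65  88 134 157 170 184 193 195 189] 313.23060458907736
```

carry_out:
  moves:
    - [[0, 0, 3.3], [0, 0.085, 1], 2]
    - [[0, 0, 3.3], [0, 0.085, 1.9], 2]
    - [[0, 0, 3.3], [0, 0.085, 2.1], 2]
    - [[0, 0, 3.3], [0, 0.085, 2.1], 2]

```text
t: 7.15
eef_pos: [0.5243, 0.1376, 0.2029]
tool_rot: [-0.0, 0.652, 0.758, 0.0]
contact_force: [-0.5, -0.2, -0.6]
gripper_width: 0.343
```

```bash
cat > st.py <<'E'
from h import *
o=bot.get_obs();T=rot(o['tool_rot']);p=o['eef_pos'];tip=p+T@[0,0,.0975]
F=T.T@o['contact_force']
print('t',o['t'],'tcp',p.round(4),'tip',tip.round(4),'yaw',np.degrees(np.arctan2(T[1,1],T[0,1])).round(2),'tilt mrad',(T[:2,2]*1e3).round(1),'Ftool',F.round(1),'Mtool',(T.T@o['torque']).round(3),'w',round(o['gripper_width'],3))
E
python3 - <<'E'
import st
from h import *
im,i=snap('wrist','w5.png');np.save('w5.npy',i,allow_pickle=True)
u,v=proj(i,st.tip);print(u,v);u0,v0=int(u-50),int(v-45);print(u0,v0)
cv2.imwrite('pics/w5c.png',cv2.resize(im[v0:v0+80,u0:u0+100,::-1],None,fx=7,fy=7,interpolation=cv2.INTER_CUBIC))
E
```

```text
t 7.15 tcp [0.5243 0.1376 0.2029] tip [0.5243 0.1376 0.1054] yaw 8.57 tilt mrad [-0.  0.] Ftool [-0.1 -0.5  0.6] Mtool [ 0.033  0.025 -0.024] w 0.343
313.33975760040545 203.44793442680157
263 158
```

View pics/w5c.png

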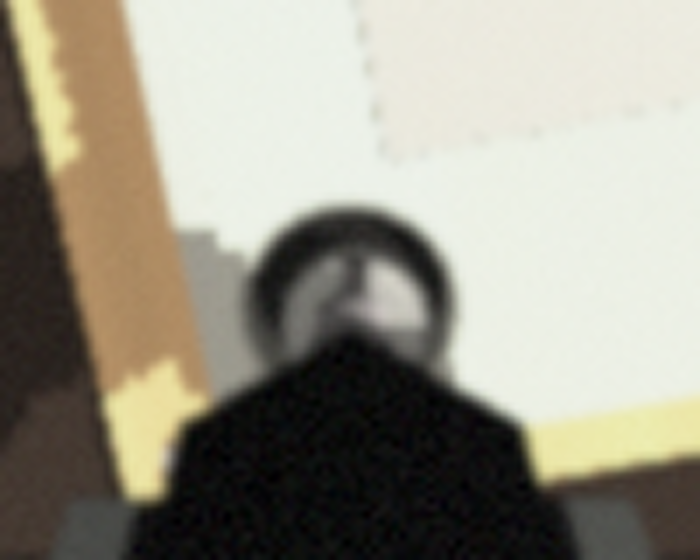

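The blade lines up with the slot (slot at 356, shaft at 358 in crop px). Descending gently.

carry_out:
  moves:
    - [[0, 0, 0], [0, 0, 0.15], 2]
    - [[0, 0, 0], [0, 0, 0.3], 2]
    - [[0, 0, 0], [0, 0, 0.4], 2]
    - [[0, 0, 0], [0, 0, 0.4], 2]

```text
t: 7.7
eef_pos: [0.5243, 0.1376, 0.1987]
tool_rot: [-0.0, 0.652, 0.758, -0.0]
contact_force: [0.2, 0.0, -1.7]
gripper_width: 0.346
```

```bash
python3 st.py
```

```text
t 7.7 tcp [0.5243 0.1376 0.1987] tip [0.5243 0.1376 0.1012] yaw 8.54 tilt mrad [-0. -0.] Ftool [-0.   0.2  1.7] Mtool [-0.024 -0.056 -0.034] w 0.346
```

carry_out:
  moves:
    - [[0, 0, 0], [0, 0, 0.1], 2]
    - [[0, 0, 0], [0, 0, 0.2], 2]
    - [[0, 0, 0], [0, 0, 0.2], 2]

```text
t: 8.07
eef_pos: [0.5243, 0.1376, 0.1969]
tool_rot: [-0.0, 0.652, 0.758, 0.0]
contact_force: [-0.5, -0.1, -1.3]
gripper_width: 0.346
```

```bash
python3 st.py
```

```text
t 8.075 tcp [0.5243 0.1376 0.1969] tip [0.5243 0.1376 0.0994] yaw 8.54 tilt mrad [-0.   0.1] Ftool [-0.  -0.5  1.3] Mtool [ 0.094 -0.016  0.001] w 0.346
```

carry_out:
  moves:
    - [[0, 0, 0], [0, 0, 0.1], 2]
    - [[0, 0, 0], [0, 0, 0.2], 2]
    - [[0, 0, 0], [0, 0, 0.2], 2]

```text
t: 8.45
eef_pos: [0.5244, 0.1376, 0.195]
tool_rot: [-0.0, 0.652, 0.758, 0.0]
contact_force: [-1.2, 0.0, 5.3]
gripper_width: 0.343
```

```bash
python3 st.py
```

```text
t 8.45 tcp [0.5244 0.1376 0.195 ] tip [0.5244 0.1376 0.0975] yaw 8.54 tilt mrad [0.2 0.2] Ftool [ 0.2 -1.2 -5.3] Mtool [ 0.492 -0.083  0.019] w 0.343
```

carry_out:
  moves:
    - [[0, 0, 0], [0, 0, 0.1], 2]
    - [[0, 0, 0], [0, 0, 0.2], 2]
    - [[0, 0, 0], [0, 0, 0.2], 2]

```text
t: 8.82
eef_pos: [0.5244, 0.1377, 0.1931]
tool_rot: [0.0, 0.652, 0.758, 0.0]
contact_force: [-1.3, -0.2, 7.1]
gripper_width: 0.341
```

```bash
python3 st.py
```

```text
t 8.825 tcp [0.5244 0.1377 0.1931] tip [0.5244 0.1377 0.0956] yaw 8.54 tilt mrad [0.3 0.3] Ftool [ 0.  -1.3 -7.1] Mtool [ 0.599 -0.029  0.009] w 0.341
```

carry_out:
  moves:
    - [[0, 0, 0], [0, 0, 0.06], 2]
    - [[0, 0, 0], [0, 0, 0.12], 2]
    - [[0, 0, 0], [0, 0, 0.12], 2]

```text
t: 9.2
eef_pos: [0.5245, 0.1377, 0.192]
tool_rot: [-0.0, 0.653, 0.758, 0.0]
contact_force: [-2.6, 0.2, 7.3]
gripper_width: 0.341
```

Run:
```python
import st
from h import *
im,i=snap('wrist','w6.png')
u0,v0=263,158
cv2.imwrite('pics/w6c.png',cv2.resize(im[v0:v0+80,u0:u0+100,::-1],None,fx=7,fy=7,interpolation=cv2.INTER_CUBIC))
```

```text
t 9.2 tcp [0.5245 0.1377 0.192 ] tip [0.5245 0.1377 0.0945] yaw 8.54 tilt mrad [0.3 0.4] Ftool [ 0.6 -2.5 -7.3] Mtool [ 0.731 -0.037 -0.007] w 0.341
```

View pics/w6c.png

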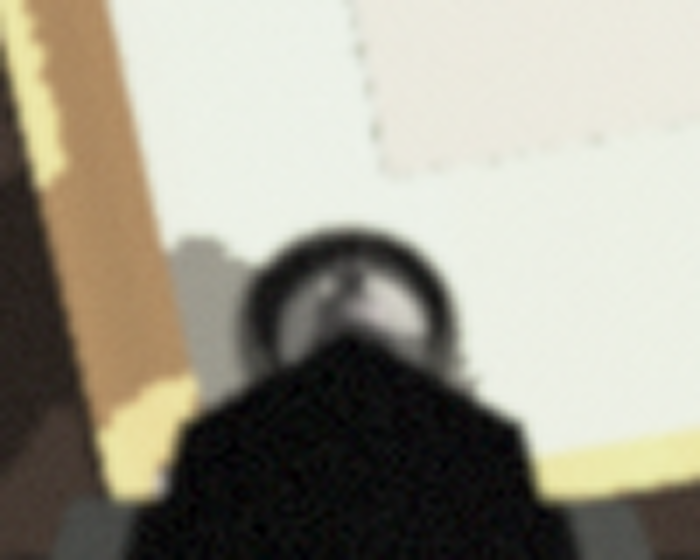

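carry_out:
  moves:
    - [[0, 0, 5], [0, 0, 0], 2]
    - [[0, 0, 10], [0, 0, 0], 2]
    - [[0, 0, 15], [0, 0, 0], 2]
    - [[0, 0, 20], [0, 0, 0], 2]
    - [[0, 0, 20], [0, 0, 0], 2]

```text
t: 9.88
eef_pos: [0.525, 0.1378, 0.1922]
tool_rot: [0.0, 0.774, 0.633, 0.001]
contact_force: [-1.7, -0.2, 7.6]
gripper_width: 0.34
```

```bash
python3 st.py
```

```text
t 9.875 tcp [0.525  0.1378 0.1922] tip [0.5251 0.1379 0.0947] yaw -11.5 tilt mrad [1.5 0.4] Ftool [-0.5 -1.6 -7.6] Mtool [ 0.396 -0.144 -0.01 ] w 0.34
```

Run:
```python
from h import *
m=[]
for k in range(4):
    im,i=snap('wrist','w7.png');o=bot.get_obs();m.append(rot(o['tool_rot']).T@o['torque'])
print(np.mean(m,0).round(3),np.std(m,0).round(3))
a=cv2.imread('pics/w6.png',0);b=cv2.imread('pics/w7.png',0)
for n,x in(('w6',a),('w7',b)):
    print(n)
    for v in range(193,203): print(v,x[v,301:327])
```

```text
[ 0.382 -0.165 -0.023] [0.024 0.022 0.033]
w6
193 [224 195 151 108  74  53  46  42  33  28  34  29  29  41  42  38  37  37
  54  78 115 162 207 228 236 239]
194 [189 138  89  57  34  28  29  29  29  30  42  43  45  54  52  47  42  39
  28  34  55 104 157 205 229 235]
195 [134  85  47  33  21  21  32  36  41  50  63  61  66  80  76  66  56  50
  40  30  31  52 101 158 212 231]
196 [ 75  42  30  26  24  25  37  55  67  70  76  72  74  90 101 100  91  81
  63  46  31  32  54 105 167 216]
197 [ 34  25  21  25  32  45  64  82 103  96  80  67  68  83 126 142 134 116
  94  73  48  30  31  60 118 183]
198 [ 22  21  22  30  49  67  86 111 133 116  89  66  65  92 147 175 178 163
 138 107  71  42  29  35  76 144]
199 [ 26  25  29  42  67  91 106 122 135 113  85  71  75 102 151 183 196 198
 181 149 108  66  38  29  46 107]
200 [ 26  23  38  63  87 108 115 111 106  89  78  83  96 116 149 178 195 202
 204 184 148 101  58  28  29  78]
201 [ 23  31  56  85 105 116 116  97  82  74  80  98 117 138 159 178 194 201
 204 203 179 137  84  43  26  65]
202 [ 27  37  69  95 113 118 110  89  73  71  81  98 12
[... 468 characters left out ...]

  57  44  32  43  86 147 203 229]
197 [ 56  36  32  31  40  59  67  78  83  83  68  74  88 121 143 145 133 113
  88  66  41  34  53  95 157 212]
198 [ 41  32  28  38  59  79  90  99  99  75  59  68  88 132 170 183 181 162
 134 100  67  44  31  52 106 173]
199 [ 38  32  33  51  88 108 113 115 107  80  61  63  83 122 162 187 199 197
 179 148 110  72  38  31  63 133]
200 [ 29  26  38  70 108 125 121 114 100  77  72  84  96 118 147 169 191 204
 203 182 153 106  56  28  42 102]
201 [ 20  31  51  83 116 123 120 104  86  80  87 102 117 135 156 169 186 199
 203 200 179 131  77  41  39  84]
202 [ 24  30  60  94 115 117 114  93  84  91 100 107 122 140 160 180 191 198
 198 202 190 151  99  50  35  72]
```

The slot has stayed with the blade through 20°, past the rib, so the blade is seated. Continuing the turn.

carry_out:
  moves:
    - [[0, 0, 8], [0, 0, 0], 2]
    - [[0, 0, 16], [0, 0, 0], 2]
    - [[0, 0, 24], [0, 0, 0], 2]
    - [[0, 0, 32], [0, 0, 0], 2]
    - [[0, 0, 40], [0, 0, 0], 2]

```text
t: 10.7
eef_pos: [0.5257, 0.1376, 0.1925]
tool_rot: [0.0, 0.945, 0.328, 0.002]
contact_force: [1.5, -1.0, 6.2]
gripper_width: 0.339
```

```bash
python3 st.py
```

```text
t 10.7 tcp [0.5257 0.1376 0.1925] tip [0.5261 0.1376 0.095 ] yaw -51.72 tilt mrad [3.3 0.4] Ftool [ 0.6  1.7 -6.2] Mtool [-0.274 -0.025 -0.033] w 0.339
```

carry_out:
  moves:
    - [[0, 0, 6], [0, 0, 0], 2]
    - [[0, 0, 12], [0, 0, 0], 2]
    - [[0, 0, 17], [0, 0, 0], 2]
    - [[0, 0, 18], [0, 0, 0], 2]
    - [[0, 0, 18], [0, 0, 0], 2]

```text
t: 11.32
eef_pos: [0.5261, 0.1373, 0.1926]
tool_rot: [0.0, 0.984, 0.178, 0.002]
contact_force: [0.4, -1.4, 7.0]
gripper_width: 0.341
```

Run:
```python
import st
from h import *
im,i=snap('wrist','w8.png')
print(bot.get_obs()['q'].round(2))
b=cv2.imread('pics/w8.png',0)
for v in range(193,203): print(v,b[v,301:327])
```

```text
t 11.325 tcp [0.5261 0.1373 0.1926] tip [0.5264 0.1373 0.0951] yaw -69.48 tilt mrad [ 3.9 -0.2] Ftool [-0.1  1.5 -7. ] Mtool [-0.519  0.122 -0.036] w 0.341
[-1.02  0.43  0.84  1.97 -0.4   0.91 -1.19]
193 [236 234 223 198 172 150 116  92  81  73  63  65  63  69  78  87 109 135
 160 188 217 230 236 238 238 238]
194 [230 217 182 138 103  77  58  44  41  49  55  58  57  57  56  53  57  73
  91 120 167 207 226 234 237 237]
195 [207 170 124  77  50  42  41  40  54  73  85  79  72  71  73  71  67  61
  53  68 105 155 196 225 234 237]
196 [153 111  74  48  38  44  51  65  75  92  94  90  89  97 105 105 101  83
  65  54  62 100 146 195 226 235]
197 [100  59  42  43  47  57  77  99 109 101  80  79  90 119 148 155 145 125
 102  77  59  61  93 149 202 229]
198 [ 60  36  41  43  58  85 114 143 153 121  79  72  89 125 168 186 183 171
 146 113  81  60  59 102 161 213]
199 [ 43  35  41  51  82 121 154 179 178 134  86  74  83 119 156 184 196 195
 180 155 120  80  54  65 113 181]
200 [ 40  38  45  67 112 157 186 187 167 122  87  80  95 116 145 174 190 198
 195 181 155 115  74  53  79 146]
201 [ 41  41  57  97 146 180 192 169 134 102  94 104 118 133 152 174 187 185
 190 192 178 144  97  60  58 113]
202 [ 44  43  73 126 169 188 188 150 109  95  98 109 122 138 159 176 187 171
 173 189 188 165 120  73  51  87]
```

carry_out:
  moves:
    - [[0, 0, 0], [0, 0, -0.15], 2]
    - [[0, 0, 0], [0, 0, -0.3], 2]
    - [[0, 0, 0], [0, 0, -0.3], 2]

```text
t: 11.75
eef_pos: [0.5257, 0.1373, 0.1951]
tool_rot: [0.0, 0.984, 0.178, 0.002]
contact_force: [3.5, -0.8, 3.7]
gripper_width: 0.345
```

```bash
python3 st.py
```

```text
t 11.75 tcp [0.5257 0.1373 0.1951] tip [0.526  0.1372 0.0976] yaw -69.47 tilt mrad [ 3.4 -0.4] Ftool [ 3.   2.  -3.7] Mtool [-0.91   0.772 -0.067] w 0.345
```

carry_out:
  moves:
    - [[0, 0, 0], [0, 0, -0.2], 2]
    - [[0, 0, 0], [0, 0, -0.6], 2]
    - [[0, 0, 0], [0, 0, -2], 2]
    - [[0, 0, 0], [0, 0, -5], 2]
    - [[0, 0, 0], [0, 0, -8], 2]

```text
t: 12.38
eef_pos: [0.5233, 0.1381, 0.2756]
tool_rot: [-0.0, 0.984, 0.179, -0.001]
contact_force: [0.6, -0.5, -1.5]
gripper_width: 0.344
```

carry_out:
  moves:
    - [[0, 0, 0], [-6, 3, 0], 2]
    - [[0, 0, 0], [-6, 3, 0], 2]
    - [[0, 0, 0], [-6, 3, 0], 2]

```text
t: 12.75
eef_pos: [0.478, 0.0889, 0.275]
tool_rot: [-0.001, 0.984, 0.178, -0.0]
contact_force: [0.6, 0.9, -0.5]
gripper_width: 0.343
```

Run:
```python
import st
from h import *
im,i=snap('wrist','w9.png');u,v=map(int,proj(i,[.526,.1375,.102]));print(u,v)
im2,i2=snap('top');u2,v2=map(int,proj(i2,[.525,.137,.102]))
im3,i3=snap('scene');u3,v3=map(int,proj(i3,[.525,.137,.102]))
f=lambda x,u,v,w=40,s=6:cv2.resize(x[max(0,v-w):v+w,max(0,u-w):u+w,::-1],(390,390),interpolation=cv2.INTER_CUBIC)
cv2.imwrite('pics/c9.png',np.hstack([f(im,u,v,60),f(im3,u3,v3,30)]));print(proj(i2,[.525,.137,.102]))
go((.5,-.139,.265),24.5)
```

```text
t 12.75 tcp [0.478  0.0889 0.275 ] tip [0.478  0.0891 0.1775] yaw -69.45 tilt mrad [-0.7  2.1] Ftool [ 0.9 -0.7  0.5] Mtool [-0.026  0.107 -0.033] w 0.343
285 125
(np.float64(221.5268891448468), np.float64(250.59538043047004))
turn [ 2.000e-02  1.000e-02 -9.387e+01] shift cm [-6.09 22.13  0.98]
```

View pics/c9.png

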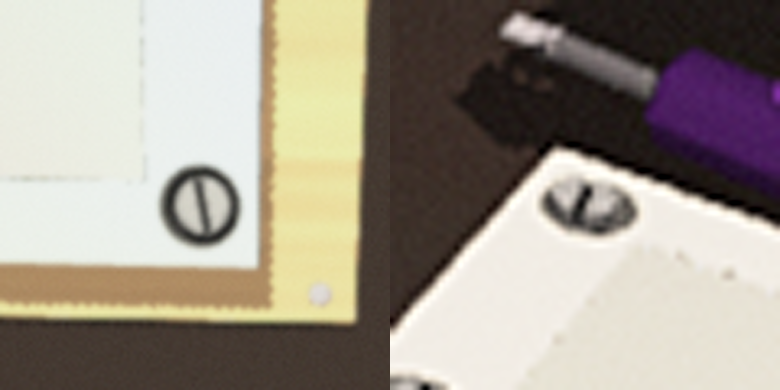

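Run:
```python
from h import *
im,i=snap('top');im3,i3=snap('scene')
b=np.vstack([im[100:340,60:500],cv2.resize(im3[80:380,150:600],(440,293))])[:,:,::-1]
cv2.imwrite('pics/c10.png',b)
x=bot.read_camera('wrist');cv2.imwrite('pics/w10.png',x[:,:,::-1]);i=bot.camera_info('wrist')
# slot fit at current view
z=.1005;u,v=proj(i,[.526,.1375,z]);g=cv2.cvtColor(x,cv2.COLOR_RGB2GRAY).astype(float)
P=[]
for r in range(int(v)-5,int(v)+8):
    s=g[r,int(u)-3:int(u)+8];print(r,s.astype(int))
print(u,v)
```

```text
121 [116 124 107 106 135 168 175 165 140 103  70]
122 [172 165 124  92 128 181 203 206 188 156 115]
123 [200 189 135  82 111 175 204 212 207 191 160]
124 [209 195 141  84  97 164 198 211 212 205 186]
125 [210 197 149  91  88 143 191 206 210 209 202]
126 [209 199 157 100  81 127 183 206 209 211 207]
127 [209 202 168 112  77 121 179 204 211 210 210]
128 [209 204 181 128  80 112 177 204 208 209 210]
129 [209 208 194 139  84 104 170 202 207 208 209]
130 [211 209 196 148  95  94 154 194 205 209 207]
131 [208 209 200 155 101  84 137 185 206 207 204]
132 [209 209 201 166 112  80 123 181 203 205 200]
133 [203 206 203 183 125  79 111 175 203 200 188]
285.33795955590745 126.6213857482309
```

View pics/c10.png

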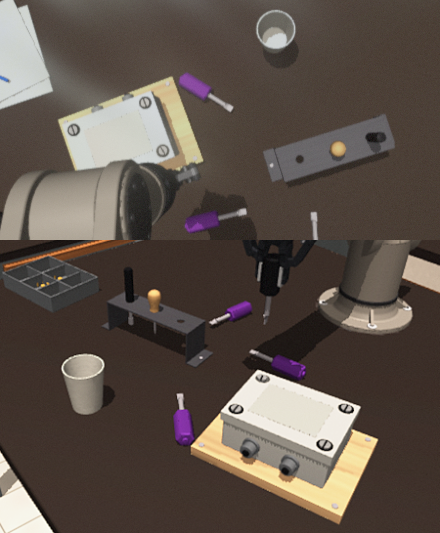

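Run:
```python
from h import *
i=bot.camera_info('wrist');a=atz(i,282+3.2,123,.1005);b=atz(i,282+4.95,132,.1005);d=a-b
print(a,b,np.degrees(np.arctan2(d[1],d[0])))
# lid edge: right edge of lid in same view
g=cv2.cvtColor(cv2.imread('pics/w10.png'),cv2.COLOR_BGR2HSV)[:,:,1].astype(int)
e=[]
for r in range(70,140):
    s=g[r,288:325]; k=np.argmax(np.diff(s)); e.append((r,288+k+.5))
e=np.array(e);m=np.abs(e[:,1]-np.median(e[:,1]))<4;L=np.polyfit(e[m,0],e[m,1],1);print(m.sum(),L)
p,q=[atz(i,np.polyval(L,r),r,.098) for r in(70,140)];d=p-q;print(p,q,np.degrees(np.arctan2(d[1],d[0])))
go((.5,-.139,.265),24.5)
```

```text
[0.52942793 0.13884355 0.1005    ] [0.52139105 0.13409502 0.1005    ] 30.576389369433947
70 [-5.68629166e-03  3.05022789e+02]
[0.58506185 0.13766773 0.098     ] [0.51987201 0.1141466  0.098     ] 19.83993751527186
turn [ 2.000e-02  6.000e-02 -9.391e+01] shift cm [-6.05 22.08  0.97]
```

Screw reads about 79° (1.38 rad) from box y, so it is in the locked range. Note that the purple look-alikes had already fallen over early in the run, on their own. Returning to the rack.

carry_out:
  moves:
    - [[0, 0, -10], [-1, 4, 0], 2]
    - [[0, 0, -20], [-2, 8, 0], 2]
    - [[0, 0, -30], [-3, 12, 0], 2]
    - [[0, 0, -40], [-4, 16, 0], 2]
    - [[0, 0, -50], [-6, 22, 0], 2]

```text
t: 13.68
eef_pos: [0.5005, -0.1295, 0.2744]
tool_rot: [-0.0, 0.821, 0.571, -0.0]
contact_force: [0.8, 0.4, -2.0]
gripper_width: 0.345
```

carry_out:
  moves:
    - [[0, 0, -10], [0, 0, 0], 2]
    - [[0, 0, -20], [0, 0, 0], 2]
    - [[0, 0, -30], [0, 0, 0], 2]
    - [[0, 0, -40], [0, 0, 0], 2]
    - [[0, 0, -44], [0, 0, 0], 2]

```text
t: 14.3
eef_pos: [0.5, -0.1292, 0.2744]
tool_rot: [-0.0, 0.549, 0.836, -0.0]
contact_force: [-0.1, 0.2, -1.2]
gripper_width: 0.346
```

carry_out:
  moves:
    - [[0, 0, 0], [0, 0, 1.5], 2]
    - [[0, 0, 0], [0, 0, 3], 2]
    - [[0, 0, 0], [0, 0, 3], 2]
    - [[0, 0, 0], [0, 0, 3], 2]

```text
t: 14.8
eef_pos: [0.4998, -0.1293, 0.2445]
tool_rot: [-0.0, 0.551, 0.835, -0.0]
contact_force: [-0.3, -0.7, -0.6]
gripper_width: 0.344
```

Run:
```python
import st
from h import *
im,i=snap('wrist');u,v=proj(i,st.tip);print('tip px',u,v,'hole pred',proj(i,[.4988,-.1367,.08]))
w,i2=snap('top');print('top hole pred',proj(i2,[.4988,-.1367,.08]))
np.save('w11.npy',i,allow_pickle=True)
u0,v0=int(u-50),int(v-45);print(u0,v0)
c=np.clip(im[v0:v0+80,u0:u0+100,::-1].astype(float)*2,0,255).astype(np.uint8)
cv2.imwrite('pics/w11c.png',cv2.resize(c,None,fx=7,fy=7,interpolation=cv2.INTER_CUBIC))
go((.4988,-.1367,.24),24.5)
```

```text
t 14.8 tcp [ 0.4998 -0.1293  0.2445] tip [ 0.4997 -0.1294  0.147 ] yaw 23.15 tilt mrad [-0.5 -0.4] Ftool [-0.5 -0.5  0.6] Mtool [ 0.044 -0.01  -0.003] w 0.344
tip px 313.35392250589945 203.62020785303145 hole pred (np.float64(309.8537134058564), np.float64(191.8332068965912))
top hole pred (np.float64(358.16377934599876), np.float64(259.62984294999046))
263 158
turn [ 0.03  0.03 -1.34] shift cm [-0.63 -0.4   0.5 ]
```

View pics/w11c.png

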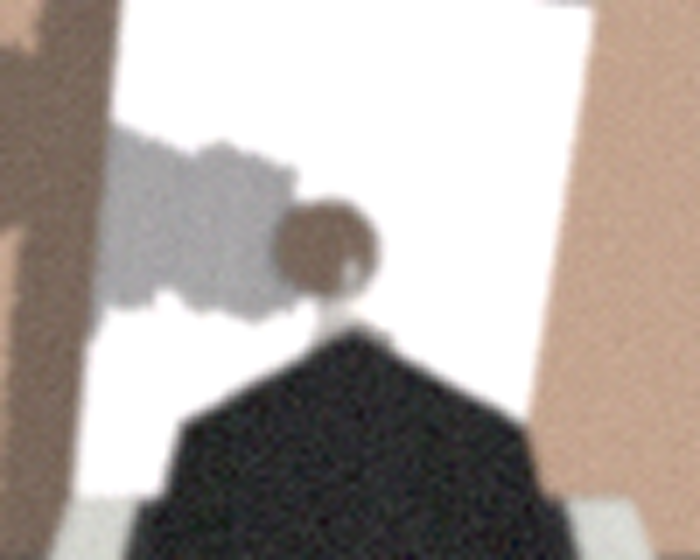

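Run:
```python
from h import *
i=np.load('w11.npy',allow_pickle=True).item();h=atz(i,309.14,193.0,.0795);print(h)
for a in[(272,248),(380,248),(326,197)]: print(np.linalg.norm(atz(i,263+(a[0]+.5)/7-.5,158+(a[1]+.5)/7-.5,.08)-h))
go((*h[:2],.19),23.15)
```

```text
[ 0.49864164 -0.1383239   0.0795    ]
0.008373625970164137
0.008394107645593302
0.008234445712727776
turn [0.03 0.03 0.01] shift cm [-0.77 -0.48  5.5 ]
```

carry_out:
  moves:
    - [[0, 0, 0], [-0.77, -0.48, 2], 2]
    - [[0, 0, 0], [-0.77, -0.48, 5.5], 2]
    - [[0, 0, 0], [-0.77, -0.48, 5.5], 2]
    - [[0, 0, 0], [-0.77, -0.48, 5.5], 2]

```text
t: 15.4
eef_pos: [0.4991, -0.1384, 0.1908]
tool_rot: [0.001, 0.551, 0.835, 0.0]
contact_force: [0.8, -0.2, -1.3]
gripper_width: 0.346
```

carry_out:
  moves:
    - [[0, 0, 0], [0, 0, 1], 2]
    - [[0, 0, 0], [0, 0, 2], 2]
    - [[0, 0, 0], [0, 0, 2.5], 2]
    - [[0, 0, 0], [0, 0, 2.5], 2]

```text
t: 15.9
eef_pos: [0.4981, -0.1383, 0.1642]
tool_rot: [-0.0, 0.551, 0.835, -0.0]
contact_force: [0.2, -1.1, -1.4]
gripper_width: 0.343
```

```bash
python3 st.py
```

```text
t 15.9 tcp [ 0.4981 -0.1383  0.1642] tip [ 0.498  -0.1384  0.0667] yaw 23.17 tilt mrad [-0.8 -0.3] Ftool [-1.1 -0.2  1.4] Mtool [ 0.078 -0.105 -0.007] w 0.343
```

carry_out:
  moves:
    - [[0, 0, 0], [0, 0, 1.2], 2]
    - [[0, 0, 0], [0, 0, 2.4], 2]
    - [[0, 0, 0], [0, 0, 3.6], 2]
    - [[0, 0, 0], [0, 0, 4.6], 2]
    - [[0, 0, 0], [0, 0, 4.75], 2]

```text
t: 16.52
eef_pos: [0.4978, -0.1382, 0.1162]
tool_rot: [-0.001, 0.551, 0.835, -0.0]
contact_force: [-0.1, -0.0, -1.7]
gripper_width: 0.341
```

```bash
python3 st.py
```

```text
t 16.525 tcp [ 0.4978 -0.1382  0.1162] tip [ 0.4976 -0.1382  0.0187] yaw 23.17 tilt mrad [-1.7 -0.1] Ftool [ 0.  -0.1  1.7] Mtool [ 0.022 -0.    -0.04 ] w 0.341
```

carry_out:
  moves:
    - [[0, 0, 0], [0, 0, 0], 2]
    - [[0, 0, 0], [0, 0, 0], 4]
    - [[0, 0, 0], [0, 0, 0], 6]
    - [[0, 0, 0], [0, 0, 0], 6]
    - [[0, 0, 0], [0, 0, 0], 6]

```text
t: 17.15
eef_pos: [0.4985, -0.1382, 0.1173]
tool_rot: [0.0, 0.551, 0.835, 0.0]
contact_force: [0.1, 0.4, 0.1]
gripper_width: 0.706
```

```bash
python3 st.py
```

```text
t 17.15 tcp [ 0.4985 -0.1382  0.1173] tip [ 0.4985 -0.1382  0.0198] yaw 23.18 tilt mrad [ 0.3 -0. ] Ftool [ 0.3  0.3 -0.1] Mtool [ 0.024 -0.013 -0.042] w 0.706
```

carry_out:
  moves:
    - [[0, 0, 0], [0, 0, -2], 6]
    - [[0, 0, 0], [0, 0, -6], 6]
    - [[0, 0, 0], [0, 0, -11], 6]
    - [[0, 0, 0], [0, 0, -15], 6]
    - [[0, 0, 0], [0, 0, -15], 6]

```text
t: 17.77
eef_pos: [0.5001, -0.1388, 0.2701]
tool_rot: [0.003, 0.551, 0.835, 0.002]
contact_force: [-0.8, 0.2, -0.9]
gripper_width: 0.707
```

Run:
```python
import st
from h import *
im,i=snap('wrist');im3,i3=snap('scene');np.save('w12.npy',i,allow_pickle=True)
u,v=map(int,proj(i,[.499,-.138,.15]));u3,v3=map(int,proj(i3,[.499,-.138,.11]))
print(u-65,v-50,proj(i,[.4986,-.1383,.15]))
a=cv2.resize(im[v-50:v+50,u-65:u+65,::-1],(520,400));b=cv2.resize(im3[v3-50:v3+50,u3-35:u3+35,::-1],(280,400))
cv2.imwrite('pics/c12.png',np.clip(np.hstack([a,b]).astype(float)*1.8,0,255).astype(np.uint8))
```

```text
t 17.775 tcp [ 0.5001 -0.1388  0.2701] tip [ 0.5007 -0.1388  0.1727] yaw 23.18 tilt mrad [6.3 0.2] Ftool [ 0.4 -0.6  0.9] Mtool [0.02  0.041 0.002] w 0.707
246 145 (np.float64(311.2051037203055), np.float64(195.3433479860728))
```

Run:
```python
from h import *
for c in('wrist','scene'):
    im,i=snap(c)
    pt,pf=proj(i,[.4986,-.1383,.15]),proj(i,[.4986,-.1383,.08]);print(c,'pred top',np.round(pt,1),'foot',np.round(pf,1))
    for s in bot.silhouettes('driver',c):
        y,x=np.nonzero(s['region']);print(round(s['score'],2),np.round(s['location'],1),x.min(),x.max(),y.min(),y.max(),len(x),im[s['region']].mean(0).astype(int))
for n in('nut_driver','awl'):
    print(n,[(round(s['score'],2),np.round(s['location'])) for s in bot.silhouettes(n,'scene')])
i=bot.camera_info('wrist')
go((.50,.10,.25),-70)
```

```text
wrist pred top [313.4 198.1] foot [313.3 182.2]
0.93 [162.3 139.4] 122 224 115 163 1842 [ 93  58 107]
0.91 [496.1  68.9] 433 538 37 110 2267 [140  87 161]
0.89 [265.5  23.2] 262 285 0 55 558 [189 183 181]
0.82 [311.5 192.8] 296 328 168 213 1221 [31 31 32]
0.39 [304.3 254.6] 290 319 235 272 824 [188 161 110]
scene pred top [335.  134.5] foot [334.6 163.2]
0.94 [335.  269.6] 327 348 237 291 781 [115  57 136]
0.9 [336.7 150.6] 328 342 132 187 536 [23 21 22]
0.68 [392.8 152.7] 366 407 143 165 395 [71 38 83]
0.65 [443.5 209.5] 406 462 194 223 635 [121  60 143]
nut_driver []
awl [(0.26, array([237., 223.]))]
turn [-9.000e-02  6.000e-02  9.317e+01] shift cm [21.81  9.57  1.63]
```

carry_out:
  moves:
    - [[0, 0, 10], [4, 2, 0], 6]
    - [[0, 0, 20], [9, 4, 0], 6]
    - [[0, 0, 30], [14, 6, 0], 6]
    - [[0, 0, 40], [18, 8, 0], 6]
    - [[0, 0, 50], [21.8, 9.6, 0], 6]

```text
t: 18.8
eef_pos: [0.5005, 0.1022, 0.2668]
tool_rot: [0.0, 0.853, 0.522, -0.0]
contact_force: [0.1, 0.0, -0.3]
gripper_width: 0.706
```

carry_out:
  moves:
    - [[0, 0, 10], [0, 0, 0], 6]
    - [[0, 0, 20], [0, 0, 0], 6]
    - [[0, 0, 30], [0, 0, 0], 6]
    - [[0, 0, 40], [0, 0, 0], 6]
    - [[0, 0, 43], [0, 0, 0], 6]

```text
t: 19.42
eef_pos: [0.5006, 0.1, 0.2667]
tool_rot: [0.0, 0.985, 0.174, -0.0]
contact_force: [0.6, -0.2, 0.2]
gripper_width: 0.709
```

Run:
```python
import st
from h import *
bot.read_camera('wrist');im,i=snap('wrist','w13.png');g=cv2.cvtColor(im,cv2.COLOR_RGB2GRAY).astype(float)
yaw=19.5
for n,p in (('open',[.5255,.1375,.1005]),('s1',[.624,.1725,.1005])):
    u,v=proj(i,p)
    # rectify onto plane z=.1005, 0.1mm px, axes box x (up) / -box y (right)
    a=np.radians(yaw);ex=np.array([np.cos(a),np.sin(a),0]);ey=np.array([-np.sin(a),np.cos(a),0]);N=260
    src=np.float32([proj(i,np.array(p)+ (sx*ex+sy*ey)*.013) for sx,sy in((1,1),(1,-1),(-1,-1),(-1,1))])
    H=cv2.getPerspectiveTransform(src,np.float32([(0,0),(N,0),(N,N),(0,N)]))
    r=cv2.GaussianBlur(cv2.warpPerspective(g.astype(np.float32),H,(N,N),flags=cv2.INTER_CUBIC),(0,0),4)
    # head centroid from bright disc inside dark well
    best=max(((np.mean([-r[int(130+dy-t*np.cos(q)),int(130+dx+t*np.sin(q))] for t in range(-65,66,5)]),np.degrees(q),dx,dy) for q in np.radians(np.arange(-40,41,.5)) for dx in range(-35,36,2) for dy in (0,)),key=lambda s:s[0])
    print(n,np.round((u,v),1),best)
```

```text
t 19.425 tcp [0.5006 0.1    0.2667] tip [0.5005 0.0999 0.1692] yaw -70.0 tilt mrad [-0.7 -0.9] Ftool [ 0.5  0.4 -0.2] Mtool [-0.014  0.046  0.034] w 0.709
open [287.2 151.1] (np.float32(-85.3549), np.float64(-11.5), 7, 0)
s1 [285.4  40.1] (np.float32(-90.00033), np.float64(0.0), -1, 0)
```

```bash
python3 -c "
from station import bot
print(bot.hand_in(), bot.get_obs()['t'])"
```

```text
the job is handed in; nothing more can be done
the job is handed in; nothing more can be done
```

The open screw now appears locked and the screwdriver hangs back in its own rack hole. I handed the job in at about 19.5 s. Hand-in gives no verdict, so this rests on my own checks.

**What I did:** I took the black hex screwdriver from the rack and set its blade in the slot of the open screw. I pressed the screw in about 5 mm; the spring pushed back with roughly 8–9 N. I turned it 78° clockwise, eased off, and put the driver back.

**Last checks:**
- **Screw turn:** The slot reads about 1.37–1.38 rad, measured against a neighbouring locked screw and the lid edge. That is past the 1.3 needed to lock, though short of the 1.55 rad I commanded.
- **Screw height:** I did not measure how far it sprang back. It follows only from the angle and from a lower force while lifting out.
- **Driver:** In the wrist and scene pictures it stands upright at the hole. The gripper is open and well clear of everything.
- **Other tools and cup:** The final scene check missed the nut driver, probably because the arm hid it, and did not find the awl reliably. I saw both in place, and the cup, in the picture taken before I put the driver back. I never went near any of them.
- **Look-alikes:** The three purple drivers were lying down when I looked later. One was already down by 2.6 s, before I touched anything.

The viewer's picture limit was reached, so I made the final driver and screw checks from pixel measurements rather than by looking.

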